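# Find the heavy side of a buffing wheel and hold it at the bottom

### The job

Slide the blue cover fully shut over the box of balance weights so that nothing from the wheel can drop in. Then turn the buffing wheel by its red handle, through at least half a turn, to feel which side of it is heavy (nothing shows it, and the bearing is too stiff for it to swing down by itself), and bring that heavy side to the very bottom, ready for a counterweight to be stuck on at the top. Finish still gripping the red handle, holding the wheel still with its heavy side straight down, the cover still shut, and the jar, the tin and the wax bar not pushed from their places.

Things in the scene. Friction and masses are not known exactly. Their poses are not given: they have to be found in the camera images.
- stand: Green cast balancing stand fixed to the table, base 170 x 150 mm; origin on the table, straight below the wheel's centre; only its yaw and place vary. Its y axis runs along the axle, from the bearing through the wheel to the handle side; its x axis is level and lies in the plane of the wheel.
- axle (a point): Centre of the cream felt wheel (150 mm diameter, 24 mm thick, in the stand's x-z plane), 160 mm above the table; axes as the stand's. A heavy spot is fixed inside it in a random unseen direction; it pulls with 0.18 to 0.28 N m when level with the axle. Turning is thus hardest (0.50 to 0.60 N m at the axle) as the heavy side rises past level, easiest (0.04 to 0.14) as it sinks past level.
- wheel (a joint): Angle of the wheel about the stand's +y axis, rad, no end stop within -25 to 25; starts anywhere from -3 to 3. At 0 the handle is straight above the axle; as it grows the handle goes over to the stand's +x side: handle offset from the axle = 50 mm x (sin q along x, cos q up). Bearing friction, a steady 0.32 N m either way, holds the wheel wherever it is left.
- handle: Red sleeve, 16 mm diameter, 64 mm long, that spins freely on a steel pin on the wheel, parallel to the axle, 50 mm from it. Its y axis runs along the pin; its own roll about the pin means nothing.
- handle_mid (a point): Middle of the red sleeve: 50 mm from the axle line, 70 mm out from the wheel's middle plane along the stand's +y. The sleeve's outer end is 102 mm out (the pin's 105), its inner end 38 mm. It is 110 to 210 mm above the table, nothing under or over it; the wheel's face is 12 mm out, its flange 16, its nut 28: keep a wide gripper near the outer end.
- box: Wooden slide-lid box fixed to the table, 260 (x) x 100 (y) x 48 mm; origin under its centre. The open compartment with brass weights is its -x half (the origin's -x side), the +x half is solid. The cover runs along its x axis between the two side rails.
- cover (a joint): How far the blue cover is open, m: 0 is fully shut over the compartment, 0.122 fully open; it grows along the box's +x. Starts 0.07 to 0.12. Sliding friction about 2 N; stops at 0.
- cover_knob (a point): Top centre of the dark wooden knob on the cover (22 mm diameter, 28 mm tall), 74 mm above the table. The cover's plate under it is 46 mm above the table, the side rails 48 mm.
- jar: Amber jar with white cap, 48 mm diameter, 60 mm tall, origin under its centre. Leave alone.
- tin: Small open metal tin, 76 mm diameter, 50 mm tall, origin under its centre. Leave alone.
- bar: Terracotta-coloured wax bar, 80 x 40 x 28 mm, origin under its centre. Leave alone.

How it is judged:
By the outcome, as a careful person would: the job done as asked, in the order asked, and still so for the second after the job is handed in, while the arm keeps its last pose, push and grip.
It also fails if it takes over 72 s, if anything falls off the work surface, if the arm or the gripper's body presses on something with over 40 N, if the wrist force passes 120 N, or if a joint passes its speed limit or range.

### The arm

A 7-joint arm with a two-finger parallel gripper is mounted at the origin on the work surface. World frame = base frame: x ahead of the robot, y to its left, z up, the work surface at z = 0. Lengths are in m, angles in rad, forces in N, time in s.
With the tool pointing down it reaches from about 0.4 to 0.85 m from the base axis. Payload 4.5 kg.
Tool frame: the origin (TCP) lies at the centre of the arm's flange, where the gripper is bolted on; the fingertips stand 166 mm ahead of it and the grasp point (between the pads) lies 147 mm ahead of it (r.grip_depth is the distance from the TCP to the grasp point, in m); z points along the fingers, y is the line along which they close (so a half turn about z gives the same grasp; the last joint's range is limited). The gripper opens to 88 mm and grips with 3 to 60 N. Pads are 18 mm wide; open, the fingers measure 123 mm over their backs; the gripper's body (75 mm by 187 mm) begins 45 mm behind the grasp point.
Start: joints at [1.258, 0.689, -0.195, 1.565, 0.157, 0.902, -0.215], TCP at [0.212, -0.588, 0.405] pointing down, gripper open.
Joint ranges: [-3.01, 3.01], [-0.46, 2.08], [-1.47, 1.51], [0.13, 2.56], [-1, 4.14], [0.04, 2.09], [-2.66, 2.66]. Speed limits (rad/s): [2.57, 2.57, 3.14, 3.14, 3.14, 3.14, 3.14].

### API

Orientations are given as a unit quaternion [x, y, z, w].
In Python, from plant import status, cams, r, finder gives the robot as it stands.
- The arm moves only by the tool play_rows, never from a script. Its argument "rows" is a list of rows, each a list of 7 numbers: the opening in per cent of the stroke, from 0 (shut) to 100 (fully open), then the shift along the tool's x, y, z in m, then the turn, a rotation vector about the tool's x, y, z in degrees. A call has 1 to 8 rows; each row shifts and turns the commanded pose from where the row before left it, along the tool's axes as they then stand; what a row does not reach is not made up. A row lasts 1/8 s, in which the tool goes at most 62.5 mm and 10.7 degrees, less where a joint would pass 70% of its speed; a pose out of reach is approached as far as the arm can. A call with a gripper value outside its range is refused whole. The fingers move at their own pace and stop on an object; "grip_force" is the grip in N (left out, the last holds). Time passes only in rows, so rows that do not move let the fingers close. It gives the time, the measured TCP pose, the force, the opening and the grip force at its end, in the units of the state.
- status.get_state(): the state, without advancing time (a new reading comes with each control period).
- cams.snapshot(name): name is "scene" or "top" or "wrist"; returns the picture (400x640x3 uint8, red, green, blue); there is no depth.
- cams.camera_params(name): a dict with "vfov" (degrees; the focal length in pixels is half the picture's height over the tangent of half this angle, whatever the lens; pixels are square), "cx", "cy" (the principal point, pixels), "distortion" ([k1, k2, p1, p2, k3] as OpenCV has them; the pictures are not rectified), "R" (3x3) and "t" (3): a world point X has camera coordinates R X + t; the wrist camera has in their place "tool_from_camera" (4x4, takes a point from camera to tool coordinates, whose origin is the TCP and whose axes are the flange's). Camera axes: x right, y down, z forward; pixel columns grow to the right and rows downward; lengths in m; the calibration is good to about 2 mm. A picture is of the moment at which its call begins: read the wrist's pose just before it. camera_params takes no time and is no camera call.
- r.finish_job(): hands the job in; it is judged then, once.
Trained networks look in the newest picture that a camera, given by its name, has taken for a name from the list of things; names that differ only in an ending like _2 or _b are one class to them, and where a whole thing is asked for, a point or a joint stands for the part that bears it (a point fixed in the world has none). Each returns a list of dicts, best first, with "score" (0 to 1); they miss things now and then, are a little off and sometimes report something else, mostly with a low value. They report only what shows in the picture. A call takes as long as a camera call.
- finder.spot_in(camera, label): "at" ([x, y, z] in m, in the coordinates of the camera as it stood for that picture, good to about 4 mm: the middle of the surface that is visible of it).
- finder.regions_of(camera, label): "mask" (400x640 bool, what is visible of it).
The state is a dict: "clock": time; "q": joint angles; "qd": joint speeds; "joint_torque": joint torques, N m; "tool_pos": TCP position; "eef_rot": TCP orientation; "contact_force": force on the tool from outside, world axes, zero at the start; "moment": the same for the moment, N m; "opening": opening from 0.0 (shut) to 1.0 (fully open); "finger_force": force on a finger pad.
Only numpy, scipy, OpenCV 4.12 (cv2) and the standard library are available. Lean on these libraries where they do the work, as an engineer would, in place of code of your own. Each camera call takes 0.05 s, during which the arm holds its last target. There are 200 camera calls.

## Working session

There is one attempt and no reset: what is moved stays moved. The work goes in short steps, Python scripts to look and compute and a tool call to move; the robot and the scene stay as the last step left them, time stands still between calls to the robot, and variables do not carry over. Pictures are saved under pics/ and viewed, at most 10 in all, crops included, and the job is handed in when it is done.

Besides the shell and the picture viewer there is one more tool, called after "Request:" as name(argument=value, ...) on one line, values as JSON. play_rows: Moves the arm, as the interface text tells. Its arguments: {"type":"object","properties":{"rows":{"type":"array","items":{"type":"array","items":{"type":"number"}}},"grip_force":{"type":"number"}},"required":["rows"]}

```bash
ls; mkdir -p pics; cat > h.py <<'E'
import numpy as np, cv2
from plant import status, cams, r, finder
from scipy.spatial.transform import Rotation as Ro
def T():
    s=status.get_state(); M=np.eye(4); M[:3,:3]=Ro.from_quat(s['eef_rot']).as_matrix(); M[:3,3]=s['tool_pos']; return M
def snap(cam,fn=None):
    """returns world_from_camera"""
    t=T(); im=cams.snapshot(cam); p=cams.camera_params(cam)
    if fn: cv2.imwrite('pics/'+fn,im[:,:,::-1])
    if 'R' in p:
        M=np.eye(4); R=np.array(p['R']); M[:3,:3]=R.T; M[:3,3]=-R.T@np.array(p['t'])
    else: M=t@np.array(p['tool_from_camera'])
    return M
def K(cam):
    p=cams.camera_params(cam); f=200/np.tan(np.radians(p['vfov']/2))
    return np.array([[f,0,p['cx']],[0,f,p['cy']],[0,0,1]]),np.array(p['distortion'],float)
def ray(cam,M,uv,z):
    k,d=K(cam); n=cv2.undistortPoints(np.array(uv,float).reshape(-1,1,2),k,d).reshape(-1,2)
    D=np.c_[n,np.ones(len(n))]@M[:3,:3].T; o=M[:3,3]
    return o+D*((z-o[2])/D[:,2])[:,None]
def proj(cam,M,X):
    k,d=K(cam); I=np.linalg.inv(M); rv=cv2.Rodrigues(I[:3,:3])[0]
    return cv2.projectPoints(np.array(X,float).reshape(-1,1,3),rv,I[:3,3],k,d)[0].reshape(-1,2)
def spots(cam,M,names):
    for n in names:
        for o in finder.spot_in(cam,n)[:2]:
            print(cam,n,round(o['score'],2),np.round(M[:3,:3]@np.array(o['at'])+M[:3,3],3))
E
python3 - <<'E'
from h import *
np.set_printoptions(suppress=True,precision=3)
for c in ['top','scene']:
    M=snap(c,c+'0.png')
    spots(c,M,['stand','axle','handle','box','cover','cover_knob','jar','tin','bar'])
print(status.get_state())
E
```

```text
pics
top stand 0.86 [ 0.532 -0.139  0.177]
top axle 0.73 [ 0.535 -0.144  0.176]
top axle 0.34 [ 0.543 -0.121  0.209]
top handle 0.5 [ 0.557 -0.061  0.213]
top box 0.56 [0.541 0.22  0.047]
top cover 0.73 [0.6   0.224 0.047]
top cover_knob 0.94 [0.599 0.225 0.045]
top jar 0.86 [0.681 0.058 0.062]
top tin 0.72 [0.456 0.042 0.009]
top bar 0.95 [0.584 0.031 0.028]
scene stand 0.56 [ 0.575 -0.176  0.099]
scene axle 0.79 [ 0.576 -0.172  0.102]
scene handle 0.87 [ 0.564 -0.063  0.208]
scene handle 0.43 [0.613 0.22  0.052]
scene box 0.97 [0.598 0.214 0.042]
scene box 0.74 [0.699 0.054 0.047]
scene cover 0.65 [0.614 0.218 0.048]
scene cover 0.5 [ 0.565 -0.061  0.207]
scene cover_knob 0.63 [0.61  0.218 0.05 ]
scene jar 0.85 [0.7   0.056 0.045]
scene tin 0.98 [0.461 0.04  0.031]
scene bar 0.95 [0.602 0.027 0.03 ]
{'clock': 1.0, 'q': array([ 1.258,  0.689, -0.195,  1.565,  0.157,  0.902, -0.215]), 'qd': array([-0.001,  0.   , -0.001, -0.   ,  0.   ,  0.001,  0.   ]), 'joint_torque': array([  0.   , -52.75 ,  -1.267, -15.375,  -0.052,  -0.001,  -0.   ]), 'tool_pos': array([ 0.212, -0.588,  0.405]), 'eef_rot': array([0.985, 0.173, 0.   , 0.   ]), 'contact_force': array([-0.959, -0.236,  0.438]), 'moment': array([ 0.011, -0.001,  0.05 ]), 'finger_force': 0.0, 'opening': 1.0016817845044543}
```

View pics/top0.png

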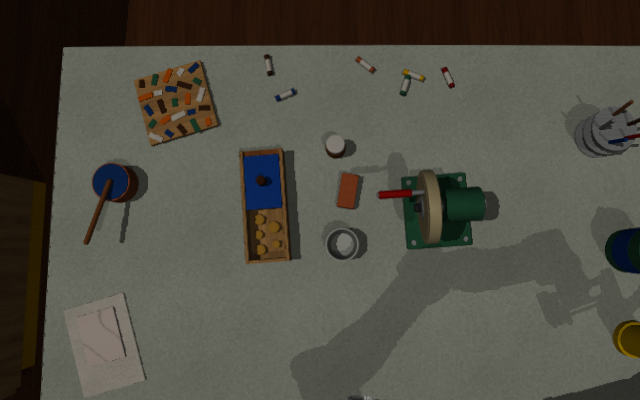

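View pics/scene0.png

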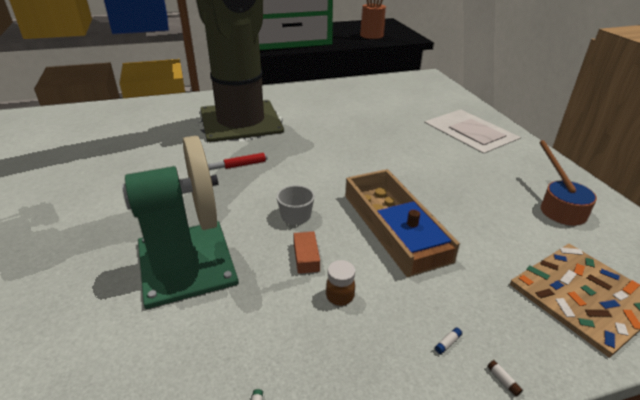

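The top picture shows the box with corners near (240,151), (284,149), (291,260) and (246,263), and the knob at (262,181). The stand base corners are near (403,178), (465,173), (471,245) and (407,249), and the red handle runs (379,195)–(411,194). The scene picture agrees with this layout.

```bash
python3 - <<'E'
from h import *
np.set_printoptions(suppress=True,precision=4)
M=snap('top')
b=ray('top',M,[(240,151),(284,149),(291,260),(246,263)],.048);print('box',b, b.mean(0))
print('knob',ray('top',M,[(262,181)],.074))
for z in (0.01,): print('base',ray('top',M,[(403,178),(465,173),(471,245),(407,249)],z))
for c in ('top','scene'):
    M=snap(c)
    for n in ('handle','box','cover','stand'):
        o=finder.regions_of(c,n)
        if not o: continue
        m=o[0]['mask'].astype(np.uint8); cn=max(cv2.findContours(m,0,2)[0],key=cv2.contourArea)
        bp=cv2.boxPoints(cv2.minAreaRect(cn)); print(c,n,o[0]['score'],bp.round(1).tolist())
        if c=='top':
            print(ray(c,M,bp,{'handle':.2,'box':.048,'cover':.046,'stand':.01}[n]))
print('cam',M[:3,3])
E
```

```text
box [[0.6716 0.2783 0.048 ]
 [0.6767 0.1764 0.048 ]
 [0.423  0.1557 0.048 ]
 [0.4152 0.2574 0.048 ]] [0.5466 0.217  0.048 ]
knob [[0.5984 0.221  0.074 ]]
base [[ 0.6163 -0.1012  0.01  ]
 [ 0.629  -0.2468  0.01  ]
 [ 0.4605 -0.2577  0.01  ]
 [ 0.45   -0.1096  0.01  ]]
top handle 0.49 [[377.70001220703125, 189.0], [411.79998779296875, 187.5], [412.20001220703125, 196.8000030517578], [378.1000061035156, 198.3000030517578]]
[[ 0.5668 -0.0282  0.2   ]
 [ 0.5702 -0.0946  0.2   ]
 [ 0.5519 -0.0952  0.2   ]
 [ 0.5485 -0.0289  0.2   ]]
top box 0.75 [[236.89999389648438, 149.89999389648438], [284.20001220703125, 146.60000610351562], [292.20001220703125, 260.79998779296875], [244.89999389648438, 264.1000061035156]]
[[0.6743 0.2855 0.048 ]
 [0.6824 0.176  0.048 ]
 [0.4212 0.153  0.048 ]
 [0.4127 0.2598 0.048 ]]
top cover 0.75 [[241.5, 155.0], [278.3999938964844, 152.10000610351562], [282.6000061035156, 206.5], [245.6999969482422, 209.3000030517578]]
[[0.6628 0.2749 0.046 ]
 [0.6697 0.1895 0.046 ]
 [0.5439 0.1773 0.046 ]
 [0.5368 0.2617 0.046 ]]
top stand 0.71 [[375.5, 172.39999389648438], [483.5
[... 171 characters left out ...]
.2986  0.01  ]
 [ 0.4462 -0.0486  0.01  ]]
scene handle 0.73 [[221.5, 158.0], [264.0, 150.39999389648438], [266.1000061035156, 162.39999389648438], [223.60000610351562, 170.0]]
scene box 0.61 [[328.70001220703125, 193.89999389648438], [374.29998779296875, 151.6999969482422], [466.20001220703125, 250.89999389648438], [420.6000061035156, 293.1000061035156]]
scene cover 0.63 [[377.0, 210.6999969482422], [405.79998779296875, 186.89999389648438], [449.8999938964844, 240.5], [421.0, 264.20001220703125]]
scene stand 0.57 [[114.0999984741211, 149.1999969482422], [260.0, 122.30000305175781], [289.6000061035156, 282.8999938964844], [143.6999969482422, 309.79998779296875]]
cam [ 1.1626 -0.1252  0.5614]
```

```bash
cat >> h.py <<'E'
def togo(target, xdir_deg):
    """remaining shift in current tool axes & turn about tool z so tool points down w/ tool x at world yaw xdir"""
    t=T(); d=t[:3,:3].T@(np.array(target)-t[:3,3])
    a=np.radians(xdir_deg); D=np.array([[np.cos(a),np.sin(a),0],[np.sin(a),-np.cos(a),0],[0,0,-1]])
    print('togo mm',(d*1000).round(1),'rotvec deg',np.degrees(Ro.from_matrix(t[:3,:3].T@D).as_rotvec()).round(1))
E
python3 - <<'E'
from h import *
np.set_printoptions(suppress=True,precision=4)
mt=snap('top');ms=snap('scene')
def tri(a,b):
    P=[];
    for c,m,u in(('top',mt,a),('scene',ms,b)):
        k,d=K(c);n=cv2.undistortPoints(np.array([[u]],float),k,d).ravel();P.append((np.linalg.inv(m)[:3],n))
    X=cv2.triangulatePoints(P[0][0],P[1][0],P[0][1],P[1][1]).ravel();return X[:3]/X[3]
print('outer',tri((378,193.7),(265.3,156.5)),'inner',tri((412,192.2),(222.5,164)))
print('knob',tri((262,179),(413,212)))
# wheel rim top line
print('rim top',ray('top',mt,[(432,170),(430,243)],.2))
print(cams.camera_params('wrist'))
togo([.598,.221,.45],4.6)
togo([.598,.221,.218],4.6)
E
```

```text
outer [ 0.5572 -0.0283  0.2035] inner [ 0.5606 -0.0946  0.2026]
knob [0.6031 0.2217 0.0756]
rim top [[ 0.6049 -0.1342  0.2   ]
 [ 0.4626 -0.1288  0.2   ]]
{'vfov': 65.85958812335137, 'cx': 318.36775014144666, 'cy': 200.52726659179993, 'distortion': array([-0.0421,  0.    ,  0.    ,  0.    ,  0.    ]), 'tool_from_camera': array([[ 0.0001, -0.9554, -0.2952,  0.0772],
       [ 1.    , -0.    ,  0.0003,  0.0007],
       [-0.0003, -0.2952,  0.9554,  0.0191],
       [ 0.    ,  0.    ,  0.    ,  1.    ]])}
togo mm [ 637.5 -629.6  -45.3] rotvec deg [ 0.  -0.  15.3]
togo mm [ 637.5 -629.6  186.7] rotvec deg [ 0.  -0.  15.3]
```

Request:
play_rows(rows=[[100,0.042,-0.041,-0.01,0,0,0],[100,0.042,-0.041,-0.01,0,0,0],[100,0.042,-0.041,-0.01,0,0,0],[100,0.042,-0.041,-0.01,0,0,0],[100,0.042,-0.041,0,0,0,0],[100,0.042,-0.041,0,0,0,0],[100,0.042,-0.041,0,0,0,0],[100,0.042,-0.041,0,0,0,0]])

```text
clock: 2.65
tool_pos: [0.4176, -0.1634, 0.445]
eef_rot: [0.985, 0.172, 0.0, 0.0]
contact_force: [0.2, -0.3, 0.8]
opening: 0.999
finger_force: 0.0
```

Request:
play_rows(rows=[[100,0.042,-0.042,0,0,0,0],[100,0.042,-0.042,0,0,0,0],[100,0.042,-0.042,0,0,0,0],[100,0.042,-0.042,0,0,0,0],[100,0.042,-0.042,0,0,0,0],[100,0.042,-0.042,0,0,0,0],[100,0,0,0,0,0,8],[100,0,0,0,0,0,7.3]])

```text
clock: 3.65
tool_pos: [0.5684, 0.1586, 0.4444]
eef_rot: [0.999, 0.039, -0.0, -0.0]
contact_force: [-0.5, -0.3, -0.0]
opening: 0.998
finger_force: 0.0
```

```bash
python3 - <<'E'
from h import *
np.set_printoptions(suppress=True,precision=4)
M=snap('wrist','w1.png')
spots('wrist',M,['cover_knob','cover','box'])
for n in ('cover_knob','cover','box'):
    for o in finder.regions_of('wrist',n)[:1]:
        m=o['mask']; v,u=np.nonzero(m);print(n,o['score'],u.min(),u.max(),v.min(),v.max(),u.mean(),v.mean())
togo([.600,.221,.218],4.6)
s=status.get_state();print(s['clock'],s['q'],s['tool_pos'])
E
```

```text
wrist cover_knob 0.73 [0.609 0.226 0.043]
wrist cover 0.64 [0.605 0.227 0.047]
wrist box 0.8 [0.567 0.222 0.049]
cover_knob 0.72 227 300 83 187 264.753850501625 134.88992510950968
cover 0.9 228 300 84 187 264.9563238013942 135.00526390667235
box 0.86 218 309 71 275 267.11366252650714 169.6373220236292
togo mm [ 36.7 -60.9 226.8] rotvec deg [-0. -0.  0.]
4.0 [-0.2798  0.5925 -0.1168  1.6294  0.0815  0.9244 -1.916 ] [0.5683 0.1573 0.4448]
```

View pics/w1.png

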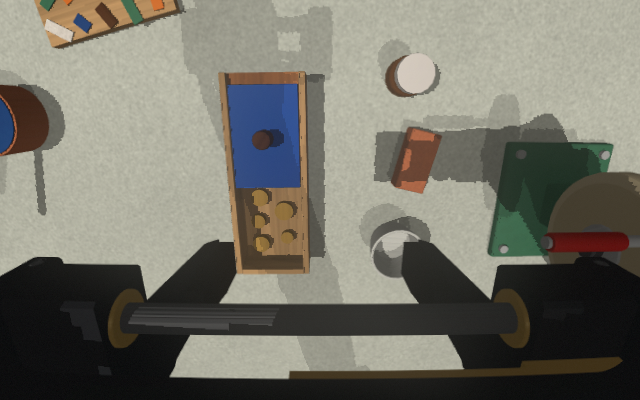

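The wrist picture shows the knob top at about (262,140), the cover at (228–300, 84–187), and the weights in the open half below it.

```bash
python3 - <<'E'
from h import *
np.set_printoptions(suppress=True,precision=4)
M=T()@np.array(cams.camera_params('wrist')['tool_from_camera'])
p=ray('wrist',M,[(262,140)],.074)[0];print(p)
b=ray('wrist',M,[(222,73),(305,72),(308,271),(238,271)],.048);print(b,b.mean(0))
togo([p[0],p[1],.218],4.6)
E
```

```text
[0.6032 0.2233 0.074 ]
[[0.6728 0.2761 0.048 ]
 [0.681  0.1812 0.048 ]
 [0.4265 0.1596 0.048 ]
 [0.4183 0.2563 0.048 ]] [0.5496 0.2183 0.048 ]
togo mm [ 40.1 -63.  226.8] rotvec deg [-0. -0.  0.]
```

Request:
play_rows(rows=[[100,0.02,-0.031,0.04,0,0,0],[100,0.019,-0.031,0.047,0,0,0],[100,0,0,0.055,0,0,0],[100,0,0,0.055,0,0,0],[100,0,0,0.03,0,0,0],[50,0,0,0,0,0,0],[20,0,0,0,0,0,0],[10,0,0,0,0,0,0]], grip_force=20)

```text
clock: 5.0
tool_pos: [0.6024, 0.2223, 0.218]
eef_rot: [0.999, 0.04, 0.0, -0.0]
contact_force: [0.1, -0.7, 0.1]
opening: 0.68
finger_force: 0.0
```

Request:
play_rows(rows=[[10,0,0,0,0,0,0],[10,0,0,0,0,0,0],[10,0,0,0,0,0,0]])

```text
clock: 5.38
tool_pos: [0.6023, 0.2225, 0.2178]
eef_rot: [0.999, 0.04, 0.0, 0.0]
contact_force: [-0.8, 0.3, 0.5]
opening: 0.339
finger_force: 0.0
```

Request:
play_rows(rows=[[10,0,0,0,0,0,0],[10,0,0,0,0,0,0],[10,0,0,0,0,0,0]])

```text
clock: 5.75
tool_pos: [0.6018, 0.2255, 0.2178]
eef_rot: [0.999, 0.041, 0.0, -0.002]
contact_force: [-0.4, 5.6, -1.2]
opening: 0.24
finger_force: 20.0
```

Request:
play_rows(rows=[[10,-0.01,0,0,0,0,0],[10,-0.02,0,0,0,0,0],[10,-0.02,0,0,0,0,0],[10,-0.02,0,0,0,0,0],[10,-0.02,0,0,0,0,0],[10,-0.01,0,0,0,0,0],[10,0,0,0,0,0,0]])

```text
clock: 6.62
tool_pos: [0.5014, 0.2171, 0.2177]
eef_rot: [0.999, 0.042, -0.0, -0.002]
contact_force: [-3.1, 5.5, -1.0]
opening: 0.246
finger_force: 20.0
```

Request:
play_rows(rows=[[10,-0.005,0,0,0,0,0],[10,-0.005,0,0,0,0,0],[10,-0.003,0,0,0,0,0],[10,0,0,0,0,0,0]])

```text
clock: 7.12
tool_pos: [0.4899, 0.216, 0.2178]
eef_rot: [0.999, 0.041, 0.001, -0.002]
contact_force: [0.5, 6.3, -3.8]
opening: 0.243
finger_force: 20.0
```

Request:
play_rows(rows=[[10,-0.003,0,0,0,0,0],[10,-0.003,0,0,0,0,0],[10,0,0,0,0,0,0]])

```text
clock: 7.5
tool_pos: [0.4864, 0.2155, 0.2178]
eef_rot: [0.999, 0.04, 0.004, -0.003]
contact_force: [6.1, 4.9, -9.1]
opening: 0.242
finger_force: 20.0
```

Request:
play_rows(rows=[[10,-0.003,0,0,0,0,0],[10,-0.003,0,0,0,0,0],[10,0,0,0,0,0,0]])

```text
clock: 7.88
tool_pos: [0.4844, 0.2151, 0.218]
eef_rot: [0.999, 0.039, 0.009, -0.004]
contact_force: [17.6, 4.8, -16.5]
opening: 0.243
finger_force: 20.0
```

Request:
play_rows(rows=[[60,0,0,0,0,0,0],[100,0,0,0,0,0,0],[100,0,0,0,0,0,0],[100,0,0,-0.04,0,0,0],[100,0,0,-0.06,0,0,0],[100,0,0,-0.06,0,0,0],[100,0,0,-0.06,0,0,0],[100,0,0,0,0,0,-5]])

```text
clock: 8.88
tool_pos: [0.4782, 0.2129, 0.4424]
eef_rot: [0.996, 0.084, 0.004, -0.002]
contact_force: [0.2, -0.0, -0.4]
opening: 1.001
finger_force: 0.0
```

Request:
play_rows(rows=[[100,0,0,0,0,0,-10.5],[100,0,0,0,0,0,-10.5],[100,0,0,0,0,0,-10.5],[100,0,0,0,0,0,-10.5],[100,0,0,0,0,0,-10.5],[100,0,0,0,0,0,-10.5],[100,0,0,0,0,0,-10.5],[100,0,0,0,0,0,-10.5]])

```text
clock: 9.88
tool_pos: [0.4771, 0.2121, 0.4376]
eef_rot: [0.682, 0.731, -0.001, 0.0]
contact_force: [-0.2, 0.5, 0.2]
opening: 1.0
finger_force: 0.0
```

```bash
python3 - <<'E'
from h import *
np.set_printoptions(suppress=True,precision=4)
M=snap('top','t2.png')
s=status.get_state();print(s['clock'],s['q'],s['tool_pos'],s['contact_force'])
togo([.558,-.0435,.445],93.5)
E
```

```text
9.925 [-0.1559  0.5531 -0.5594  1.8207  0.372   0.8754 -0.8172] [0.4772 0.212  0.4374] [-1.256  -0.0486  0.313 ]
togo mm [-260.7   61.8   -7.4] rotvec deg [-0.1  0.1  0.7]
```

View pics/t2.png

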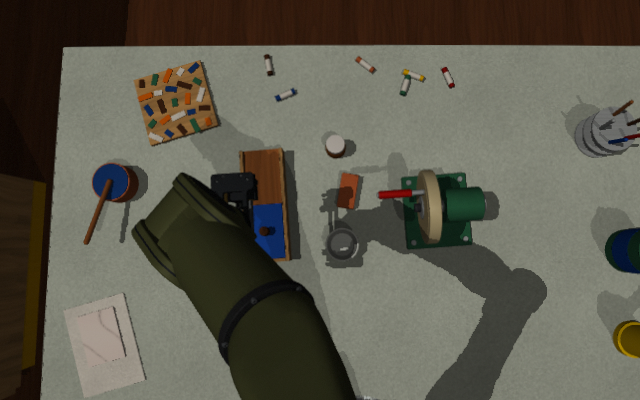

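The cover now lies over the near half, with its knob at (265,231) and its edge at the box's near end. Next I move over the handle.

Request:
play_rows(rows=[[100,-0.05,0.012,0,0,0,0.7],[100,-0.052,0.012,0,0,0,0],[100,-0.053,0.013,0,0,0,0],[100,-0.053,0.012,0,0,0,0],[100,-0.052,0.012,0,0,0,0],[100,0,0,0,0,0,0]])

```text
clock: 10.68
tool_pos: [0.5524, -0.0495, 0.4369]
eef_rot: [0.693, 0.72, -0.002, 0.001]
contact_force: [0.1, 0.7, 0.5]
opening: 0.997
finger_force: 0.0
```

```bash
python3 - <<'E'
from h import *
np.set_printoptions(suppress=True,precision=4)
M=snap('wrist','w3.png')
spots('wrist',M,['handle','axle','stand'])
for o in finder.regions_of('wrist','handle')[:1]:
    m=o['mask'].astype(np.uint8); cn=max(cv2.findContours(m,0,2)[0],key=cv2.contourArea)
    bp=cv2.boxPoints(cv2.minAreaRect(cn)); print(bp.round(1).tolist(),ray('wrist',M,bp,.203))
M=snap('scene'); 
for n in ('cover','box','cover_knob'):
  for o in finder.regions_of('scene',n)[:1]:
    m=o['mask'].astype(np.uint8); cn=max(cv2.findContours(m,0,2)[0],key=cv2.contourArea)
    print(n,ray('scene',M,cv2.boxPoints(cv2.minAreaRect(cn)),.046))
spots('scene',M,['cover_knob'])
togo([.558,-.0435,.350],93.5)
E
```

```text
wrist handle 0.94 [ 0.561 -0.053  0.209]
wrist handle 0.7 [ 0.548 -0.118  0.192]
wrist axle 0.66 [ 0.544 -0.117  0.177]
[[313.20001220703125, 185.10000610351562], [334.8999938964844, 184.10000610351562], [338.8999938964844, 267.6000061035156], [317.20001220703125, 268.70001220703125]] [[ 0.5485 -0.0292  0.203 ]
 [ 0.564  -0.0279  0.203 ]
 [ 0.5708 -0.0951  0.203 ]
 [ 0.5539 -0.0966  0.203 ]]
cover [[0.4411 0.1647 0.046 ]
 [0.3703 0.2467 0.046 ]
 [0.5476 0.2611 0.046 ]
 [0.5979 0.1884 0.046 ]]
box [[0.4469 0.126  0.046 ]
 [0.3237 0.2864 0.046 ]
 [0.6962 0.2801 0.046 ]
 [0.7525 0.1607 0.046 ]]
cover_knob [[0.4418 0.1639 0.046 ]
 [0.369  0.2471 0.046 ]
 [0.5448 0.2625 0.046 ]
 [0.5968 0.1885 0.046 ]]
scene cover_knob 0.66 [0.499 0.209 0.051]
togo mm [-0.6  5.9 87.8] rotvec deg [ 0.   0.  -0.6]
```

View pics/w3.png

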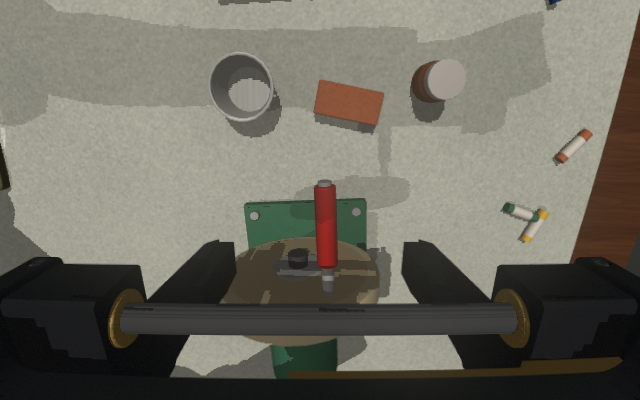

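The wrist picture shows the sleeve running from (325,186) at its outer end to (328,266), between the open fingers (x 235–405). The jar, tin and bar sit well clear of it.

Request:
play_rows(rows=[[100,0,0.005,0.02,0,0,0],[100,0,0,0.03,0,0,0],[100,0,0,0.03,0,0,0],[50,0,0,0.008,0,0,0],[20,0,0,0,0,0,0],[5,0,0,0,0,0,0],[5,0,0,0,0,0,0],[5,0,0,0,0,0,0]], grip_force=30)

```text
clock: 12.18
tool_pos: [0.5573, -0.0438, 0.3503]
eef_rot: [0.689, 0.725, 0.0, 0.0]
contact_force: [-0.3, -0.2, -0.1]
opening: 0.46
finger_force: 0.0
```

Request:
play_rows(rows=[[5,0,0,0,0,0,0],[5,0,0,0,0,0,0],[5,0,0,0,0,0,0],[5,0,0,0,0,0,0],[5,0,0,0,0,0,0],[5,0,0,0,0,0,0]], grip_force=50)

```text
clock: 12.92
tool_pos: [0.557, -0.0437, 0.3497]
eef_rot: [0.689, 0.725, -0.0, -0.0]
contact_force: [-1.5, 0.1, 1.4]
opening: 0.161
finger_force: 49.5
```

```bash
python3 - <<'E'
from h import *
s=status.get_state();print(s)
E
```

```text
{'clock': 12.925, 'q': array([ 0.28733585,  0.7118494 , -0.49432419,  1.8144918 ,  0.47939167,
        0.73713436, -0.4174161 ]), 'qd': array([-3.04092608e-05, -5.13569529e-04,  2.24229249e-03,  3.79787183e-04,
       -6.18804998e-04,  1.58975248e-03,  1.64632623e-03]), 'joint_torque': array([ 8.57242296e-03, -4.81984270e+01, -4.78552356e+00, -1.23918486e+01,
       -1.93420688e-03, -4.33044517e-01, -1.09232599e-01]), 'tool_pos': array([ 0.55700883, -0.04367646,  0.34967941]), 'eef_rot': array([ 6.89112999e-01,  7.24653854e-01, -2.27969374e-04, -1.18361728e-04]), 'contact_force': array([-1.45162912,  0.14677661,  1.43097723]), 'moment': array([-0.09082308,  0.17720861,  0.11192183]), 'finger_force': 49.49535816907883, 'opening': 0.16091680918550239}
```

Request:
play_rows(rows=[[5,0,0.0036,0.0025,0,0,0],[5,0,0.0036,0.0025,0,0,0],[5,0,0.0031,0.0031,0,0,0],[5,0,0.0031,0.0031,0,0,0]])

```text
clock: 13.42
tool_pos: [0.5702, -0.0428, 0.3378]
eef_rot: [0.689, 0.725, -0.001, -0.001]
contact_force: [-4.7, 1.9, -1.7]
opening: 0.161
finger_force: 49.7
```

Request:
play_rows(rows=[[5,0,0.0025,0.0036,0,0,0],[5,0,0.0025,0.0036,0,0,0],[5,0,0.0018,0.004,0,0,0],[5,0,0.0018,0.004,0,0,0]])

```text
clock: 13.92
tool_pos: [0.5782, -0.0422, 0.3225]
eef_rot: [0.689, 0.725, -0.001, -0.001]
contact_force: [-6.8, 2.6, -0.9]
opening: 0.163
finger_force: 49.7
```

Request:
play_rows(rows=[[5,0,0.0011,0.0042,0,0,0],[5,0,0.0011,0.0042,0,0,0],[5,0,0.0004,0.0043,0,0,0],[5,0,0.0004,0.0043,0,0,0]])

```text
clock: 14.42
tool_pos: [0.5806, -0.042, 0.3054]
eef_rot: [0.689, 0.725, -0.002, -0.002]
contact_force: [-9.5, 2.8, 1.7]
opening: 0.165
finger_force: 49.5
```

Request:
play_rows(rows=[[5,0,-0.0004,0.0043,0,0,0],[5,0,-0.0004,0.0043,0,0,0],[5,0,-0.0011,0.0042,0,0,0],[5,0,-0.0011,0.0042,0,0,0]])

```text
clock: 14.92
tool_pos: [0.5772, -0.0422, 0.2888]
eef_rot: [0.689, 0.725, -0.002, -0.002]
contact_force: [-11.2, 2.0, 6.1]
opening: 0.162
finger_force: 49.1
```

Request:
play_rows(rows=[[5,0,-0.0028,0.004,0,0,0],[5,0,-0.0028,0.004,0,0,0],[5,0,-0.0035,0.0036,0,0,0],[5,0,-0.0025,0.0036,0,0,0]])

```text
clock: 15.42
tool_pos: [0.5676, -0.0429, 0.2748]
eef_rot: [0.689, 0.725, 0.0, 0.0]
contact_force: [-7.0, 0.6, 8.5]
opening: 0.164
finger_force: 48.9
```

Request:
play_rows(rows=[[5,0,-0.0031,0.0031,0,0,0],[5,0,-0.0031,0.0031,0,0,0],[5,0,-0.0036,0.0025,0,0,0],[5,0,-0.0036,0.0025,0,0,0]])

```text
clock: 15.92
tool_pos: [0.5553, -0.0438, 0.2646]
eef_rot: [0.689, 0.725, 0.001, 0.002]
contact_force: [-4.7, 0.0, 15.0]
opening: 0.158
finger_force: 48.3
```

Request:
play_rows(rows=[[5,0,-0.004,0.0018,0,0,0],[5,0,-0.004,0.0018,0,0,0],[5,0,-0.0042,0.0011,0,0,0],[5,0,-0.0042,0.0011,0,0,0]])

```text
clock: 16.42
tool_pos: [0.5417, -0.0449, 0.2593]
eef_rot: [0.689, 0.725, 0.004, 0.004]
contact_force: [3.4, -0.4, 8.7]
opening: 0.162
finger_force: 48.9
```

Request:
play_rows(rows=[[5,0,-0.0043,0.0004,0,0,0],[5,0,-0.0043,0.0004,0,0,0],[5,0,-0.0043,-0.0004,0,0,0],[5,0,-0.0043,-0.0004,0,0,0]])

```text
clock: 16.92
tool_pos: [0.5251, -0.0462, 0.2579]
eef_rot: [0.689, 0.724, 0.005, 0.004]
contact_force: [7.4, -1.8, -5.9]
opening: 0.16
finger_force: 50.1
```

Request:
play_rows(rows=[[5,0,-0.0042,-0.0011,0,0,0],[5,0,-0.0042,-0.0011,0,0,0],[5,0,-0.004,-0.0018,0,0,0],[5,0,-0.004,-0.0018,0,0,0]])

```text
clock: 17.42
tool_pos: [0.5075, -0.0475, 0.2627]
eef_rot: [0.69, 0.724, 0.003, 0.003]
contact_force: [5.3, -2.6, -10.9]
opening: 0.154
finger_force: 50.4
```

Request:
play_rows(rows=[[5,0,-0.0036,-0.0025,0,0,0],[5,0,-0.0036,-0.0025,0,0,0],[5,0,-0.0031,-0.0031,0,0,0],[5,0,-0.0031,-0.0031,0,0,0]])

```text
clock: 17.92
tool_pos: [0.493, -0.0486, 0.2736]
eef_rot: [0.69, 0.724, 0.001, 0.002]
contact_force: [4.2, -4.2, -12.8]
opening: 0.161
finger_force: 50.5
```

Request:
play_rows(rows=[[5,0,-0.0025,-0.0036,0,0,0],[5,0,-0.0025,-0.0036,0,0,0],[5,0,-0.0018,-0.004,0,0,0],[5,0,-0.0018,-0.004,0,0,0]])

```text
clock: 18.42
tool_pos: [0.4835, -0.0492, 0.2888]
eef_rot: [0.69, 0.724, 0.0, 0.001]
contact_force: [3.0, -4.6, -11.6]
opening: 0.163
finger_force: 50.5
```

Request:
play_rows(rows=[[5,0,-0.0011,-0.0042,0,0,0],[5,0,-0.0011,-0.0042,0,0,0],[5,0,-0.0004,-0.0043,0,0,0],[5,0,-0.0004,-0.0043,0,0,0]])

```text
clock: 18.92
tool_pos: [0.48, -0.0494, 0.3058]
eef_rot: [0.69, 0.724, -0.001, 0.001]
contact_force: [2.6, -4.6, -12.0]
opening: 0.159
finger_force: 50.5
```

Request:
play_rows(rows=[[5,0,0.0004,-0.0043,0,0,0],[5,0,0.0004,-0.0043,0,0,0],[5,0,0.0011,-0.0042,0,0,0],[5,0,0.0011,-0.0042,0,0,0]])

```text
clock: 19.42
tool_pos: [0.4824, -0.0493, 0.3227]
eef_rot: [0.69, 0.724, -0.001, 0.001]
contact_force: [2.1, -5.1, -13.2]
opening: 0.158
finger_force: 50.5
```

Request:
play_rows(rows=[[5,0,0.0018,-0.004,0,0,0],[5,0,0.0018,-0.004,0,0,0],[5,0,0.0025,-0.0036,0,0,0],[5,0,0.0025,-0.0036,0,0,0]])

```text
clock: 19.92
tool_pos: [0.4903, -0.0487, 0.3377]
eef_rot: [0.69, 0.724, -0.002, -0.0]
contact_force: [-0.0, -4.2, -13.3]
opening: 0.16
finger_force: 50.5
```

Request:
play_rows(rows=[[5,0,0.0031,-0.0031,0,0,0],[5,0,0.0031,-0.0031,0,0,0],[5,0,0.0036,-0.0025,0,0,0],[5,0,0.0036,-0.0025,0,0,0]])

```text
clock: 20.42
tool_pos: [0.5022, -0.0477, 0.3486]
eef_rot: [0.69, 0.724, -0.003, -0.002]
contact_force: [-4.9, -3.8, -9.0]
opening: 0.165
finger_force: 50.2
```

Request:
play_rows(rows=[[5,0,0.004,-0.0018,0,0,0],[5,0,0.004,-0.0018,0,0,0],[5,0,0.0042,-0.0011,0,0,0],[5,0,0.0042,-0.0011,0,0,0]])

```text
clock: 20.92
tool_pos: [0.518, -0.0463, 0.3557]
eef_rot: [0.689, 0.724, -0.004, -0.002]
contact_force: [-8.6, -3.2, 6.9]
opening: 0.16
finger_force: 49.0
```

Request:
play_rows(rows=[[5,0,0.0043,-0.0004,0,0,0],[5,0,0.0043,-0.0004,0,0,0],[5,0,0.0043,0.0004,0,0,0],[5,0,0.0043,0.0004,0,0,0]])

```text
clock: 21.42
tool_pos: [0.5378, -0.045, 0.3569]
eef_rot: [0.689, 0.725, -0.0, 0.001]
contact_force: [-3.6, -3.1, 5.8]
opening: 0.158
finger_force: 49.2
```

Request:
play_rows(rows=[[5,0,0.0042,0.0011,0,0,0],[5,0,0.0042,0.0011,0,0,0],[5,0,0.004,0.0018,0,0,0],[5,0,0.004,0.0018,0,0,0]])

```text
clock: 21.92
tool_pos: [0.5551, -0.0438, 0.3505]
eef_rot: [0.689, 0.725, 0.001, 0.001]
contact_force: [-0.0, -2.4, 4.2]
opening: 0.162
finger_force: 49.3
```

```bash
cat > fit.py <<'E'
import numpy as np
from scipy.optimize import least_squares
D=np.array([[.5702,.3378,-4.7,-1.7],[.5782,.3225,-6.8,-.9],[.5806,.3054,-9.5,1.7],[.5772,.2888,-11.2,6.1],[.5676,.2748,-7,8.5],[.5553,.2646,-4.7,15],[.5417,.2593,3.4,8.7],[.5251,.2579,7.4,-5.9],[.5075,.2627,5.3,-10.9],[.493,.2736,4.2,-12.8],[.4835,.2888,3,-11.6],[.48,.3058,2.6,-12],[.4824,.3227,2.1,-13.2],[.4903,.3377,0,-13.3],[.5022,.3486,-4.9,-9],[.518,.3557,-8.6,6.9],[.5378,.3569,-3.6,5.8],[.5551,.3505,0,4.2]])
c=least_squares(lambda p:np.hypot((D[:,0]-p[0]),D[:,1]-p[1])-p[2],[.53,.307,.05]);print('c',c.x.round(4),c.fun.round(4))
cx,cz,_=c.x
q=np.unwrap(np.arctan2(D[:,0]-cx,D[:,1]-cz)); tau=.05*(-D[:,2]*np.cos(q)+D[:,3]*np.sin(q))
for fixed in(0,1):
    # tau = f + A sin(th) where th=angle of heavy spot q+phi (from top); gravity assists when on + side descending => tau=f-A sin(q+phi)
    f=lambda p:(.32 if fixed else p[2])-p[0]*np.sin(q+p[1])-tau
    s=min((least_squares(f,[.2,a,.32],loss='soft_l1',f_scale=.05) for a in(0,2,4)),key=lambda r:r.cost)
    A,ph,k=s.x
    if A<0:A=-A;ph+=np.pi
    print('A',A,'f',k,'q for bottom deg',np.degrees((np.pi-ph)%(2*np.pi)))
print(np.c_[np.degrees(q),tau,s.fun+tau].round(2))
E
python3 fit.py
```

```text
c [0.5302 0.3075 0.05  ] [ 0.0002  0.0003  0.0004  0.0005 -0.0004 -0.0004 -0.0005 -0.0002  0.0002
  0.0003  0.0003  0.0002  0.0001  0.     -0.0003 -0.0003 -0.     -0.0003]
A 0.29467699984689205 f 0.3182604778696147 q for bottom deg 172.20364619565734
A 0.2944389809526341 f 0.32 q for bottom deg 172.1892803837337
[[5.2840e+01 7.0000e-02 6.0000e-02]
 [7.2620e+01 6.0000e-02 3.0000e-02]
 [9.2360e+01 7.0000e-02 3.0000e-02]
 [1.1167e+02 8.0000e-02 6.0000e-02]
 [1.3114e+02 9.0000e-02 1.3000e-01]
 [1.4965e+02 1.8000e-01 2.1000e-01]
 [1.6657e+02 2.7000e-01 2.9000e-01]
 [1.8587e+02 4.0000e-01 3.9000e-01]
 [2.0688e+02 4.8000e-01 4.9000e-01]
 [2.2767e+02 6.1000e-01 5.6000e-01]
 [2.4820e+02 5.9000e-01 6.1000e-01]
 [2.6809e+02 6.0000e-01 6.1000e-01]
 [2.8767e+02 6.0000e-01 5.9000e-01]
 [3.0715e+02 5.3000e-01 5.3000e-01]
 [3.2576e+02 4.6000e-01 4.5000e-01]
 [3.4581e+02 3.3000e-01 3.5000e-01]
 [3.6875e+02 2.2000e-01 2.4000e-01]
 [3.9007e+02 1.1000e-01 1.4000e-01]]
```

The fit is clean: the imbalance is about 0.29 N m, and the heavy side is straight down at q ≈ 172°. I'll go on forward to that angle, measuring again on the way.

Request:
play_rows(rows=[[5,0,0.0036,0.0025,0,0,0],[5,0,0.0036,0.0025,0,0,0],[5,0,0.0031,0.0031,0,0,0],[5,0,0.0031,0.0031,0,0,0]])

```text
clock: 22.42
tool_pos: [0.5685, -0.0429, 0.3387]
eef_rot: [0.689, 0.725, 0.001, 0.001]
contact_force: [3.3, -0.3, 4.8]
opening: 0.158
finger_force: 49.3
```

Request:
play_rows(rows=[[5,0,0.0025,0.0036,0,0,0],[5,0,0.0025,0.0036,0,0,0],[5,0,0.0018,0.004,0,0,0],[5,0,0.0018,0.004,0,0,0]])

```text
clock: 22.92
tool_pos: [0.5769, -0.0422, 0.3232]
eef_rot: [0.689, 0.725, 0.001, 0.0]
contact_force: [4.9, 1.2, 1.9]
opening: 0.161
finger_force: 49.4
```

Request:
play_rows(rows=[[5,0,0.0011,0.0042,0,0,0],[5,0,0.0011,0.0042,0,0,0],[5,0,0.0004,0.0043,0,0,0],[5,0,0.0004,0.0043,0,0,0]])

```text
clock: 23.42
tool_pos: [0.5795, -0.0421, 0.3058]
eef_rot: [0.689, 0.725, 0.001, -0.0]
contact_force: [5.3, 0.2, 0.4]
opening: 0.165
finger_force: 49.6
```

Request:
play_rows(rows=[[5,0,-0.0004,0.0043,0,0,0],[5,0,-0.0004,0.0043,0,0,0],[5,0,-0.0011,0.0042,0,0,0],[5,0,-0.0011,0.0042,0,0,0]])

```text
clock: 23.92
tool_pos: [0.576, -0.0423, 0.2886]
eef_rot: [0.689, 0.725, 0.0, -0.0]
contact_force: [3.9, 0.2, 0.6]
opening: 0.162
finger_force: 49.6
```

Request:
play_rows(rows=[[5,0,-0.0018,0.004,0,0,0],[5,0,-0.0018,0.004,0,0,0],[5,0,-0.0025,0.0036,0,0,0],[5,0,-0.0025,0.0036,0,0,0]])

```text
clock: 24.42
tool_pos: [0.5669, -0.043, 0.2739]
eef_rot: [0.689, 0.725, -0.0, -0.0]
contact_force: [1.2, 2.3, 3.1]
opening: 0.164
finger_force: 49.4
```

Request:
play_rows(rows=[[5,0,-0.0031,0.0031,0,0,0],[5,0,-0.0031,0.0031,0,0,0],[5,0,-0.0036,0.0025,0,0,0],[5,0,-0.0036,0.0025,0,0,0]])

```text
clock: 24.92
tool_pos: [0.5536, -0.0439, 0.2634]
eef_rot: [0.689, 0.725, -0.0, 0.0]
contact_force: [-1.0, 0.6, 10.4]
opening: 0.161
finger_force: 48.7
```

Request:
play_rows(rows=[[5,0,-0.004,0.0018,0,0,0],[5,0,-0.004,0.0018,0,0,0],[5,0,-0.0042,0.0011,0,0,0],[5,0,-0.0042,0.0011,0,0,0]])

```text
clock: 25.42
tool_pos: [0.5391, -0.045, 0.2584]
eef_rot: [0.689, 0.725, 0.002, 0.002]
contact_force: [4.0, 0.4, 11.6]
opening: 0.163
finger_force: 48.7
```

Request:
play_rows(rows=[[5,0,0,0,0,0,0],[5,0,0,0,0,0,0]])

```text
clock: 25.68
tool_pos: [0.5387, -0.0451, 0.2583]
eef_rot: [0.689, 0.724, 0.001, 0.002]
contact_force: [2.6, 1.3, 9.7]
opening: 0.166
finger_force: 48.8
```

```bash
cat > fit2.py <<'E'
from fit import D
import numpy as np
from scipy.optimize import least_squares
from scipy.spatial.transform import Rotation as Ro
from h import T
Q=[(.689,.725,-.001,-.001)]*2+[(.689,.725,-.002,-.002)]*2+[(.689,.725,0,0),(.689,.725,.001,.002),(.689,.725,.004,.004),(.689,.724,.005,.004),(.69,.724,.003,.003),(.69,.724,.001,.002),(.69,.724,0,.001),(.69,.724,-.001,.001),(.69,.724,-.001,.001),(.69,.724,-.002,0),(.69,.724,-.003,-.002),(.689,.724,-.004,-.002),(.689,.725,0,.001),(.689,.725,.001,.001),
(.689,.725,.001,.001),(.689,.725,.001,0),(.689,.725,.001,0),(.689,.725,0,0),(.689,.725,0,0),(.689,.725,0,0),(.689,.725,.002,.002)]
E=np.array([[.5685,.3387,3.3,4.8],[.5769,.3232,4.9,1.9],[.5795,.3058,5.3,.4],[.576,.2886,3.9,.6],[.5669,.2739,1.2,3.1],[.5536,.2634,-1,10.4],[.5391,.2584,4,11.6]])
D=np.r_[D,E]
G=D[:,:2]+.147*Ro.from_quat(Q).as_matrix()[:,[0,2],2]
for c in (least_squares(lambda p:np.hypot(G[:,0]-p[0],G[:,1]-p[1])-.05,[.53,.16]),):
    print('c',c.x.round(4),(c.fun*1e3).round(1))
cx,cz=c.x; q=np.arctan2(G[:,0]-cx,G[:,1]-cz)
tau=.05*(-D[:,2]*np.cos(q)+D[:,3]*np.sin(q))
s=least_squares(lambda p:.32+p[0]*np.sin(q)+p[1]*np.cos(q)-tau,[.1,.1],loss='soft_l1',f_scale=.04)
a,b=s.x; ph=np.arctan2(-b,-a); tgt=np.pi-ph
print('A',np.hypot(a,b),'target',np.degrees(tgt)%360,s.fun.round(2))
t=T(); g=t[:3,3]+.147*t[:3,2]; print('now q',np.degrees(np.arctan2(g[0]-cx,g[2]-cz))%360)
E
python3 fit2.py
```

```text
c [0.5302 0.3075 0.05  ] [ 0.0002  0.0003  0.0004  0.0005 -0.0004 -0.0004 -0.0005 -0.0002  0.0002
  0.0003  0.0003  0.0002  0.0001  0.     -0.0003 -0.0003 -0.     -0.0003]
A 0.29467699984689205 f 0.3182604778696147 q for bottom deg 172.20364619565734
A 0.2944389809526341 f 0.32 q for bottom deg 172.1892803837337
[[5.2840e+01 7.0000e-02 6.0000e-02]
 [7.2620e+01 6.0000e-02 3.0000e-02]
 [9.2360e+01 7.0000e-02 3.0000e-02]
 [1.1167e+02 8.0000e-02 6.0000e-02]
 [1.3114e+02 9.0000e-02 1.3000e-01]
 [1.4965e+02 1.8000e-01 2.1000e-01]
 [1.6657e+02 2.7000e-01 2.9000e-01]
 [1.8587e+02 4.0000e-01 3.9000e-01]
 [2.0688e+02 4.8000e-01 4.9000e-01]
 [2.2767e+02 6.1000e-01 5.6000e-01]
 [2.4820e+02 5.9000e-01 6.1000e-01]
 [2.6809e+02 6.0000e-01 6.1000e-01]
 [2.8767e+02 6.0000e-01 5.9000e-01]
 [3.0715e+02 5.3000e-01 5.3000e-01]
 [3.2576e+02 4.6000e-01 4.5000e-01]
 [3.4581e+02 3.3000e-01 3.5000e-01]
 [3.6875e+02 2.2000e-01 2.4000e-01]
 [3.9007e+02 1.1000e-01 1.4000e-01]]
c [0.5299 0.1606] [ 0.   0.1 -0.1  0.1 -0.1  0.2  0.1 -0.2 -0.4 -0.3 -0.1 -0.  -0.1  0.1
  0.1 -0.1 -0.  -0.  -0.1 -0.3 -0.2 -0.2  0.   0.1  0.2]
A 0.2908656947902645 target 171.3043012907318 [-0.01 -0.03 -0.03 -0.    0.04  0.02  0.01 -0.01  0.01 -0.05  0.01  0.
 -0.02 -0.01 -0.01  0.03  0.01  0.03 -0.02  0.02  0.   -0.03 -0.02  0.02
 -0.01]
now q 169.3111325140642
```

Request:
play_rows(rows=[[5,0,-0.001,0.0002,0,0,0],[5,0,-0.001,0.0002,0,0,0],[5,0,-0.001,0,0,0,0],[5,0,0,0,0,0,0],[5,0,0,0,0,0,0]])

```text
clock: 26.3
tool_pos: [0.5366, -0.0452, 0.2581]
eef_rot: [0.689, 0.724, 0.002, 0.002]
contact_force: [4.8, -1.1, 8.4]
opening: 0.164
finger_force: 48.9
```

```bash
python3 fit2.py | tail -1; python3 - <<'E'
from h import *
s=status.get_state();print(s['clock'],s['contact_force'],np.abs(s['qd']).max())
E
```

```text
now q 171.27427849700356
26.3 [ 4.75611638 -1.06593999  8.4190629 ] 0.0012468258663803867
```

Request:
play_rows(rows=[[5,0,0.001,0,0,0,0],[5,0,0.001,-0.001,0,0,0],[5,0,0,0,0,0,0],[5,0,0,0,0,0,0],[5,0,0,0,0,0,0]])

```text
clock: 26.92
tool_pos: [0.5373, -0.0452, 0.2581]
eef_rot: [0.689, 0.724, 0.0, 0.001]
contact_force: [2.7, -0.2, 6.9]
opening: 0.162
finger_force: 49.1
```

```bash
python3 fit2.py | tail -1; python3 - <<'E'
from h import *
s=status.get_state();print(s['clock'],s['contact_force'],np.abs(s['qd']).max())
M=snap('scene','s9.png');spots('scene',M,['jar','tin','bar'])
E
```

```text
now q 171.25557714619256
26.925 [ 2.65861735 -0.20370335  6.94075768] 0.0016553062412108265
scene jar 0.59 [0.701 0.052 0.047]
scene jar 0.52 [ 0.578 -0.181  0.091]
scene tin 0.58 [0.476 0.043 0.026]
scene bar 0.94 [0.6   0.025 0.031]
```

View pics/s9.png

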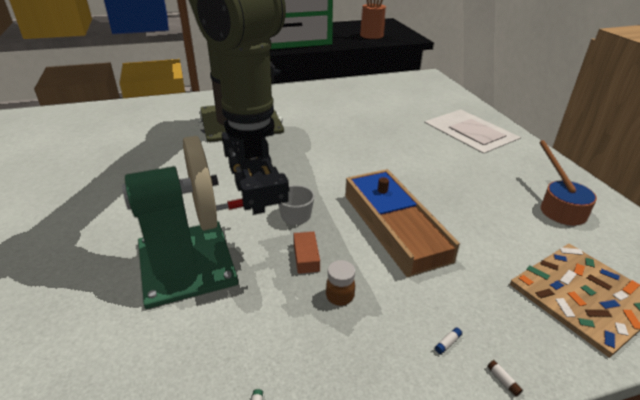

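The cover is fully shut (blue plate at (385,190), against the box's far end as seen here). The jar, tin and bar haven't moved, and the gripper still holds the handle at q = 171.3°.

```bash
python3 -c "
from plant import r
print(r.finish_job())"
```

```text
the job is handed in; nothing more can be done
None
```

I shut the cover against its stop and turned the wheel about 1.4 turns to find its heavy side. It is now held still by the red handle with that side straight down, to within about 2–3°; the jar, tin and bar are where they were, and the job was handed in at about 27 s.

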